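Find the full tin in the latched chest and hold it out

ROBOT

A 6-joint arm with a two-finger parallel gripper is mounted at the origin on a cart in front of the work surface, level with it; the furniture and walls round the work are solid. World frame = base frame: x ahead of the robot, y to its left, z up, the work surface at z = 0. Lengths are in m, angles in rad, forces in N, time in s.
With the tool pointing down it reaches from about 0.275 to 0.75 m from the base axis. Payload 10.2 kg.
Tool frame: the origin (TCP) lies midway between the tips of the shut fingers; the grasp point (between the pads) lies 19 mm behind it; z points along the fingers, y is the line along which they close (so a half turn about z gives the same grasp; the last joint's range is limited). The gripper opens to 88 mm and grips with 3 to 60 N. Pads are 18 mm wide; open, the fingers measure 123 mm over their backs; the gripper's body (75 mm by 187 mm) begins 45 mm behind the grasp point.
Start: joints at [0.986, 0.313, 1.498, -0, 1.331, -0.223], TCP at [0.186, 0.491, 0.239] pointing down, gripper open.
Joint ranges: [-2.94, 2.94], [-0.97, 2.17], [0.19, 2.56], [-1.23, 4.37], [0.02, 3.11], [-2.88, 2.88]. Speed limits (rad/s): [2.39, 2.39, 3.01, 3.14, 3.14, 3.14].

INTERFACE

Orientations are given as a unit quaternion [x, y, z, w].
In Python, from bench import robot gives the robot as it stands. The module is installed in compiled form; this text tells all that it offers. Calls block until the motion is done:
- robot.reach(position, orientation): joint-space move of the TCP to a pose.
- robot.servo_line(position, feed=0.15, rot=None, until_force=None): straight line of the TCP; rot=None keeps the orientation; feed is the mean speed in m/s. With until_force (N) it stops when the force on the tool has changed by that much, and returns True; else False.
- robot.set_joints(angles): joint-space move.
- robot.gripper_to(opening, newtons=None): opening from 0.0 (shut) to 1.0 (fully open); newtons is the grip in N (None keeps the last); returns when the fingers have stopped.
- robot.wait(seconds).
- robot.ik(position, orientation): joint angles nearest the present ones, or None.
- robot.get_image(name): name is "scene" or "top" or "wrist"; returns the picture (400x640x3 uint8, red, green, blue); there is no depth.
- robot.get_calibration(name): a dict with "fx", "fy", "cx", "cy" (pixels), "k1" (the pictures are not rectified: a ray, as slopes to the right and down, at radius r is drawn at 1 + k1 r^2 times it, then the intrinsics apply), "origin" and "rotation" of the camera in the world; the wrist camera has in their place "T_tool_cam" (4x4, takes a point from camera to tool coordinates, whose origin is the TCP and whose axes are the flange's). Camera axes: x right, y down, z forward; pixel columns grow to the right and rows downward; lengths in m; the calibration is good to about 2 mm. A picture is of the moment at which its call begins: read the wrist's pose just before it. get_calibration takes no time and is no camera call.
A pose or a line that the arm cannot do raises robot.MotionError and nothing moves.
- robot.finish_job(): hands the job in; it is judged then, once.
Readings, each from a call of its own:
- robot.current_time(): time.
- robot.current_joint_positions(): joint angles.
- robot.current_dq(): joint speeds.
- robot.current_joint_efforts(): joint torques, N m.
- robot.current_tcp_pos(): TCP position.
- robot.current_eef_rot(): TCP orientation.
- robot.current_contact_force(): force on the tool from outside, world axes, zero at the start.
- robot.current_moment(): the same for the moment, N m.
- robot.current_grip_width(): opening from 0.0 (shut) to 1.0 (fully open).
- robot.current_finger_force(): force on a finger pad.
Only numpy, scipy, OpenCV 4.12 (cv2) and the standard library are available. Lean on these libraries where they do the work, as an engineer would, in place of code of your own. Each camera call takes 0.05 s, during which the arm holds its last target. There are 200 camera calls.

TASK

Swing the hasp up off its catch, open the chest's lid right back so that it stays open, and heft the three identical tins inside to find the heaviest, the only full one. Leave the two lighter tins standing in the chest and finish while still holding the heaviest up in the gripper for me to take: upright, still, at least 10 cm above the chest's rim, not set down and not let go. Do not tip a tin over, and leave the mug, the tea carton and the spice jar where they are.

Things in the scene. Friction and masses are not known exactly. Their poses are not given: they have to be found in the camera images.
- chest: fixed wooden chest with steel fittings, 130 deep (x) x 322 wide (y), 102 high with the lid shut; walls 9 thick, rim 80 and inner floor 10 above the worktop, two floor strips 12 high and 4 wide at y = +46 and -46 between the tins. Origin: middle of its underside, on the worktop. x points from its front (towards the robot) to its hinged back, y to its left, z up
- lid (a joint): chest lid, 0.32 kg, 22 thick, hinged along the upper back rim (x = +65, z = 80 in the chest's frame, axis along y). 0 shut, grows as the front edge rises, 1.57 upright, stop at 1.85. No spring: it falls shut from below 1.25 and falls back to its stop from past 1.6. It cannot rise while the hasp is over its stud; it can be lifted by the hasp's tab when the hasp is at its stop
- lid_edge (a point): middle of the lid's front face, 130 from the lid's hinge line and 11 above it when shut; axes turn with the lid
- hasp (a joint): steel hasp strap, 20 wide, 3 thick, 40 long; its hinge (along y) is on the lid, at x = -69, z = 96 in the chest's frame when shut. 0 hanging over the catch, grows as it swings towards the robot and up, stop at 1.9. Its window fits over a 6 thick stud that stands 12 out of the chest's front at z = 71; past 0.45 it is clear of it. Light friction (0.02 N m) holds it where left
- hasp_tab (a point): grip point on the hasp's pull tab, a tongue 20 wide (along y) and 3 thick that stands 28 out at a right angle from the strap's foot; the point is 16 out from the strap and 38.5 down it from the hasp's hinge, 57 above the worktop at 0. Strap and tongue are equally wide: fingers closing along y straddle both and the tongue can turn between them. Axes turn with the hasp, the chest's at 0
- tin_a: one of three identical closed tins (dark green, cream label band, steel lid that stays on): upright cylinder, diameter 58, height 80. They stand in a row along the chest's y, 92 apart, in an order that changes, so weight can only be felt: each is 0.13 to 0.45 kg, the heaviest at least 90 g above the next. Origin at the centre of its underside, z up
- tin_b: one of three identical closed tins (dark green, cream label band, steel lid that stays on): upright cylinder, diameter 58, height 80. They stand in a row along the chest's y, 92 apart, in an order that changes, so weight can only be felt: each is 0.13 to 0.45 kg, the heaviest at least 90 g above the next. Origin at the centre of its underside, z up
- tin_c: one of three identical closed tins (dark green, cream label band, steel lid that stays on): upright cylinder, diameter 58, height 80. They stand in a row along the chest's y, 92 apart, in an order that changes, so weight can only be felt: each is 0.13 to 0.45 kg, the heaviest at least 90 g above the next. Origin at the centre of its underside, z up
- mug: purple mug with a handle, 82 x 114 x 91, standing to the left of the chest; origin at the centre of its underside; leave it alone
- tea_carton: pale green tea carton, 71 x 126 x 76, behind and left of the chest; origin at the centre of its underside; leave it alone
- spice: spice jar with a red cap, diameter 45, height 106, to the left of the chest; origin at the centre of its underside; leave it alone

How it is judged:
By the outcome, as a careful person would: the job done as asked, in the order asked, and still so for the second after the job is handed in, while the arm keeps its last pose, push and grip.
It also fails if it takes over 72 s, if anything falls off the work surface, if the arm or the gripper's body presses on something with over 40 N, if the wrist force passes 120 N, or if a joint passes its speed limit or range.

## Working session

There is one attempt and no reset: what is moved stays moved. The work goes in short steps, each a Python script; the robot and the scene stay as the last script left them, time stands still between calls to the robot, and variables do not carry over. Pictures are saved under pics/ and viewed, at most 10 in all, crops included, and the job is handed in when it is done.

```bash
mkdir -p pics; python3 - <<'E'
from bench import robot
import cv2
for n in("scene","top"):
    cv2.imwrite(f"pics/{n}0.png",robot.get_image(n)[:,:,::-1]); c=robot.get_calibration(n); print(n,c)
print(robot.get_calibration("wrist"),robot.current_eef_rot(),robot.current_time())
E
```

```text
scene {'fx': 447.7678888408215, 'fy': 447.7678888408215, 'cx': 310.6460604165057, 'cy': 197.98191599580161, 'k1': -0.11334315342394848, 'origin': array([ 0.03222004, -0.72831416,  0.4930582 ]), 'rotation': array([ 0.80735229, -0.30662507,  0.1752566 , -0.47270336])}
top {'fx': 402.8991262906474, 'fy': 402.8991262906474, 'cx': 321.23262806903364, 'cy': 201.79051493763882, 'k1': -0.09171273924246667, 'origin': array([ 0.33777789, -0.13927564,  1.03558294]), 'rotation': array([-0.69766248,  0.71135251, -0.0659011 ,  0.05386761])}
{'fx': 303.2034992470983, 'fy': 303.2034992470983, 'cx': 322.9159741847915, 'cy': 199.65652489145643, 'k1': -0.03599135123442337, 'T_tool_cam': array([[ 9.77335370e-04, -9.51971136e-01, -3.06186220e-01,
         7.92078480e-02],
       [ 9.99999521e-01,  9.47829791e-04,  2.45041395e-04,
        -7.59906738e-04],
       [ 5.69400864e-05, -3.06186313e-01,  9.51971606e-01,
        -1.45482636e-01],
       [ 0.00000000e+00,  0.00000000e+00,  0.00000000e+00,
         1.00000000e+00]])} [ 1.79899459e-01  9.83684827e-01 -5.42226232e-04 -2.26213382e-04] 0.1
```

View pics/scene0.png

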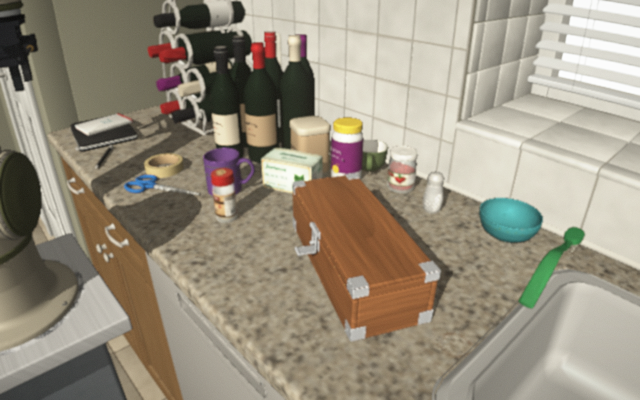

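View pics/top0.png

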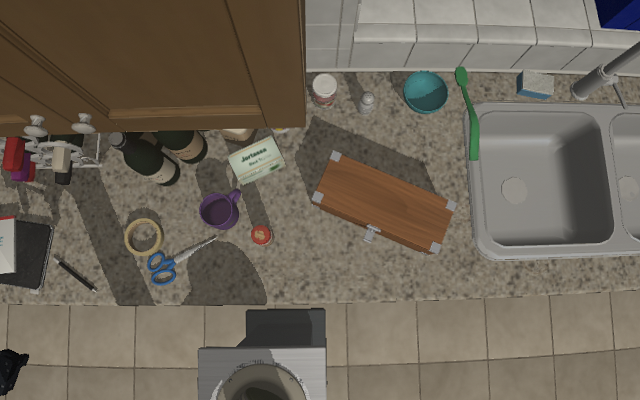

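The scene view shows the shut chest with its hasp at about (312,240), and mug, jar and carton to its left. In the top view the lid corners are near (336,155), (455,205), (434,250) and (317,198), and the hasp is near (371,233).

```bash
cat > h.py <<'E'
import numpy as np, cv2
from scipy.spatial.transform import Rotation as R
from bench import robot
def cam(name):
    c=robot.get_calibration(name)
    if name=="wrist":
        T=c["T_tool_cam"]; Rt=R.from_quat(robot.current_eef_rot()).as_matrix()
        return c, Rt@T[:3,3]+robot.current_tcp_pos(), Rt@T[:3,:3]
    return c, np.array(c["origin"]), R.from_quat(c["rotation"]).as_matrix()
def K(c): return np.array([[c["fx"],0,c["cx"]],[0,c["fy"],c["cy"]],[0,0,1]]), np.array([c["k1"],0,0,0,0.])
def rays(cm,px):
    c,o,M=cm; k,d=K(c)
    u=cv2.undistortPoints(np.array(px,float).reshape(-1,1,2),k,d).reshape(-1,2)
    return np.c_[u,np.ones(len(u))]@M.T
def plane(cm,px,z):
    r=rays(cm,px); return cm[1]+r*((z-cm[1][2])/r[:,2:])
def proj(cm,P):
    c,o,M=cm; k,d=K(c); P=(np.atleast_2d(P)-o)@M
    return cv2.projectPoints(P,np.zeros(3),np.zeros(3),k,d)[0].reshape(-1,2)
def tri(c1,p1,c2,p2):
    out=[]
    for a,b in zip(rays(c1,p1),rays(c2,p2)):
        A=np.c_[a,-b]; s=np.linalg.lstsq(A,c2[1]-c1[1],rcond=None)[0]
        q1=c1[1]+a*s[0];q2=c2[1]+b*s[1]; out.append([*(q1+q2)/2,np.linalg.norm(q1-q2)])
    return np.array(out)
E
python3 - <<'E'
from h import *
ct,cs=cam("top"),cam("scene")
im=cv2.imread("pics/top0.png"); hsv=cv2.cvtColor(im,cv2.COLOR_BGR2HSV)
m=cv2.inRange(hsv,(3,90,50),(22,255,255)); m[:140]=0; m[:,:300]=0;m[:,470:]=0; m[265:]=0
m=cv2.morphologyEx(m,cv2.MORPH_OPEN,np.ones((3,3)))
n,l,s,_=cv2.connectedComponentsWithStats(m); i=1+s[1:,4].argmax()
pts=np.argwhere(l==i)[:,::-1]; W=plane(ct,pts,0.102)[:,:2]
r=cv2.minAreaRect((W*1000).astype(np.float32)); print(s[i],r,cv2.boxPoints(r))
# tri of hand corners
tp=[(333,153),(456,204),(436,252),(315,200)]
im2=cv2.imread("pics/scene0.png")
print(plane(ct,tp,0.102).round(4))
a=cv2.resize(im[140:265,300:470],None,fx=4,fy=4,interpolation=2); b=cv2.resize(im2[165:345,275:445],None,fx=3.3,fy=3.3,interpolation=2)
b=cv2.resize(im2[165:345,275:445],(470,498),interpolation=2); a=cv2.resize(im[190:265,300:385],(330,291),interpolation=2)
o=np.zeros((498,800,3),np.uint8);o[:,:470]=b;o[:291,470:]=a
cv2.imwrite("pics/crop1.png",o)
E
```

```text
[ 317  155  136   99 7477] ((490.8922424316406, -303.6262512207031), (320.9258728027344, 143.77777099609375), 65.34085845947266) [[ 358.611   -419.46252]
 [ 489.27707 -479.44934]
 [ 623.17346 -187.78998]
 [ 492.50742 -127.80316]]
[[ 0.616  -0.1877  0.102 ]
 [ 0.4863 -0.4784  0.102 ]
 [ 0.3738 -0.4221  0.102 ]
 [ 0.502  -0.1423  0.102 ]]
```

View pics/crop1.png

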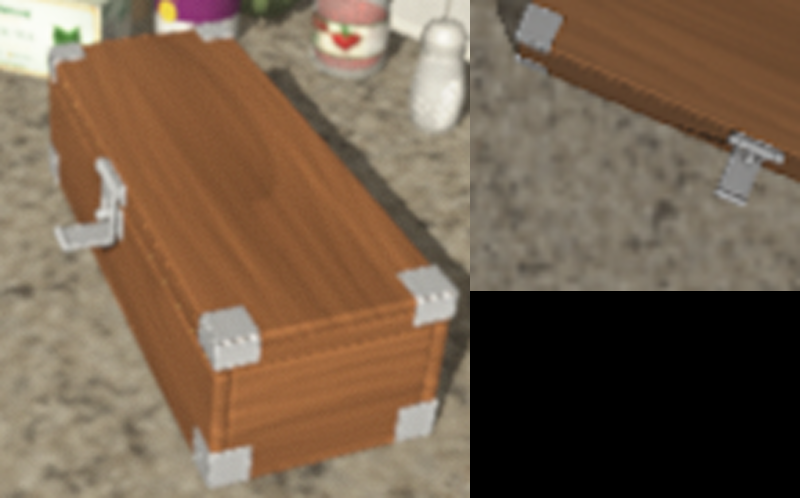

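The crops show the hasp hanging at the middle of the front, its tab standing out towards the robot. I estimate the chest yaw at about -24.7° and its centre at about (0.495,-0.308). The wrist camera gives a closer look.

```bash
cat >> h.py <<'E'
C0=np.array([0.4945,-0.3076]); YAW=np.radians(-24.66)
def setpose(c,y):
    global C0,YAW; C0=np.array(c);YAW=y
def W(p):  # chest -> world
    c,s=np.cos(YAW),np.sin(YAW); return np.array([C0[0]+c*p[0]-s*p[1],C0[1]+s*p[0]+c*p[1],p[2]])
def Ci(P):
    P=np.atleast_2d(P).copy(); c,s=np.cos(YAW),np.sin(YAW); d=P[:,:2]-C0; P[:,0]=d@[c,s];P[:,1]=d@[-s,c]; return P
def Q(tilt=0):  # tool down, camera on robot side; tilt>0 tips fingers towards chest +x
    return (R.from_euler('z',YAW)*R.from_euler('y',-tilt)*R.from_quat([0,1,0,0])).as_quat()
E
python3 - <<'E'
from h import *
import pickle
D=[]
for i,p in enumerate([(-.11,0,.19),(.03,0,.25)]):
    robot.reach(W(p),Q()); robot.wait(.3)
    cm=cam("wrist"); im=robot.get_image("wrist")[:,:,::-1]; cv2.imwrite(f"pics/w{i}.png",im); D.append(cm); print(robot.current_time(),robot.current_joint_positions().round(2))
pickle.dump(D,open("w.pkl","wb"))
for a in np.linspace(0,1.8,7):
    q=robot.ik(W((65e-3-.165*np.cos(a)+.0437*np.sin(a),0,.08+.165*np.sin(a)+.0437*np.cos(a)-.01)),Q()); print(a, None if q is None else np.round(q,2))
a=np.hstack([cv2.imread("pics/w0.png")[:,60:600]]); cv2.imwrite("pics/w0v.png",cv2.resize(a,(800,593),interpolation=2))
a=np.hstack([cv2.imread("pics/w1.png")[:,60:600]]); cv2.imwrite("pics/w1v.png",cv2.resize(a,(800,593),interpolation=2))
E
```

```text
3.2083 [-0.83  0.25  1.72  0.    1.18 -1.97]
4.2167 [-0.74  0.5   1.19  0.    1.45 -1.88]
0.0 [-0.83  0.37  1.78 -0.    0.99 -1.97]
0.3 [-0.81  0.34  1.67 -0.    1.13 -1.95]
0.6 [-0.79  0.37  1.52 -0.    1.25 -1.93]
0.8999999999999999 [-0.76  0.44  1.35 -0.    1.35 -1.9 ]
1.2 [-0.73  0.55  1.15 -0.    1.44 -1.87]
1.5 [-0.71  0.67  0.95 -0.    1.52 -1.85]
1.8 [-0.69  0.81  0.74 -0.    1.58 -1.83]
```

View pics/w0v.png

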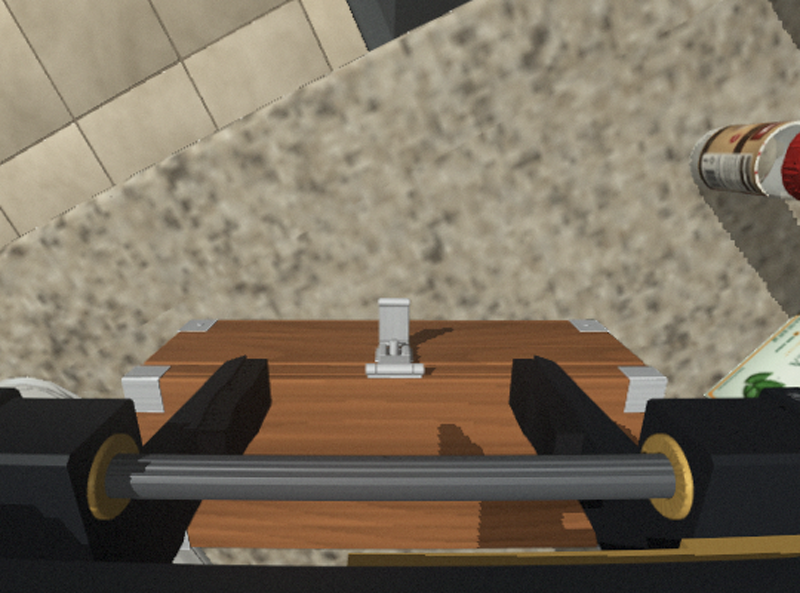

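View pics/w1v.png

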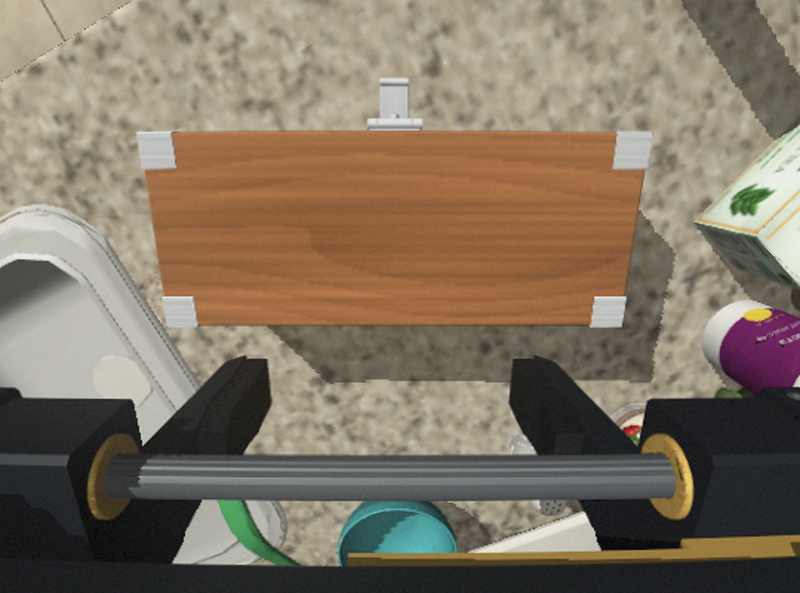

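w0 shows the chest from its front: the tab's end spans (378..410, 300) and the lid's front edge runs at y of about 378. w1 shows the lid corners at (137,132), (651,131), (164,327) and (624,327), and the tab's end at (380..409, 79). Next I triangulate these.

```bash
python3 - <<'E'
from h import *
import pickle
D=pickle.load(open("w.pkl","rb"))
f=lambda l:[(60+.675*x,.675*y) for x,y in l]
c=plane(D[1],f([(137,132),(651,131),(624,327),(164,327)]),.102); print(c.round(4))
fr,fl,bl,br=c
print("size",np.linalg.norm(fl-fr),np.linalg.norm(bl-br),np.linalg.norm(fl-bl))
v=fl-fr+bl-br; yaw=np.arctan2(v[1],v[0])-np.pi/2; print("yaw",np.degrees(yaw),"centre",c.mean(0))
a=f([(378,300),(410,300),(123,378),(666,378)]); b=f([(380,79),(409,79),(137,132),(651,131)])
t=tri(D[0],a,D[1],b); print("tri",t.round(4)); setpose=None
import h; h.C0=c.mean(0)[:2]; h.YAW=yaw; print("chest frame",h.Ci(t[:,:3]).round(4))
E
```

```text
[[ 0.3716 -0.4255  0.102 ]
 [ 0.5046 -0.1336  0.102 ]
 [ 0.6253 -0.1854  0.102 ]
 [ 0.4893 -0.482   0.102 ]]
size 0.32070682207828766 0.3263174809159094 0.13131190031117707
yaw -24.567047571734566 centre [ 0.49768086 -0.30662555  0.102     ]
tri [[ 4.026e-01 -2.738e-01  6.000e-02  5.000e-04]
 [ 4.110e-01 -2.554e-01  6.000e-02  3.000e-04]
 [ 3.716e-01 -4.255e-01  1.012e-01  7.000e-04]
 [ 5.046e-01 -1.336e-01  1.022e-01  2.000e-04]]
chest frame [[-0.1002 -0.0097  0.06  ]
 [-0.1001  0.0106  0.06  ]
 [-0.0652 -0.1605  0.1012]
 [-0.0657  0.1602  0.1022]]
```

Sizes, heights and the tab position match the text to within 2 mm. Now I grip the tab and swing the hasp.

```bash
sed -i 's/^C0=.*/C0=np.array([0.4972,-0.3064]); YAW=np.radians(-24.57)/' h.py
cat >> h.py <<'E'
def tab(th,ph,drop=.010):
    x=-.016*np.cos(th)-.0385*np.sin(th); z=-.0385*np.cos(th)+.016*np.sin(th)
    x,z=x-.134,z+.016   # rel lid hinge
    return W((.065+x*np.cos(ph)+z*np.sin(ph),0,.080-x*np.sin(ph)+z*np.cos(ph)-drop))
def st(*a): print(*a,"t%.1f"%robot.current_time(),robot.current_tcp_pos().round(4),"F",robot.current_contact_force().round(1),"g%.3f"%robot.current_grip_width(),flush=True)
def snap(n,name="scene",crop=None,size=None):
    im=robot.get_image(name)[:,:,::-1]
    cv2.imwrite(f"pics/{n}.png",im)
E
python3 - <<'E'
from h import *
p=tab(0,0)
robot.gripper_to(.45)
robot.reach(p+[0,0,.08],Q()); st("above")
print(robot.servo_line(p,feed=.1,until_force=8)); st("down")
robot.gripper_to(0,12); st("grip")
for th in (.3,.6,.9,1.2,1.5,1.8): robot.servo_line(tab(th,0),feed=.1); st(th)
snap("hasp"); im=cv2.imread("pics/hasp.png")[120:345,200:460]
cv2.imwrite("pics/haspv.png",cv2.resize(im,None,fx=2.6,fy=2.6))
E
```

```text
above t5.8 [ 0.4209 -0.272   0.1287] F [ 0.3 -0.1  0.6] g0.453
False
down t6.7 [ 0.4203 -0.2714  0.0481] F [-0.   0.1  0.7] g0.449
grip t7.2 [ 0.4202 -0.2707  0.0478] F [2.6 4.  2.4] g0.222
0.3 t7.4 [ 0.4102 -0.2661  0.0539] F [1.8 5.  0.9] g0.220
0.6 t7.7 [ 0.4025 -0.2626  0.0631] F [ 2.4  4.9 -0.5] g0.223
0.9 t8.0 [ 0.3978 -0.2604  0.0745] F [-0.1  5.1 -1.9] g0.223
1.2 t8.2 [ 0.3964 -0.2598  0.087 ] F [ 2.2  5.5 -1.4] g0.221
1.5 t8.5 [ 0.3981 -0.2606  0.0992] F [-2.1  7.7 -0.9] g0.222
1.8 t8.8 [ 0.4031 -0.2628  0.1103] F [-3.8  7.3  0.4] g0.222
```

View pics/haspv.png

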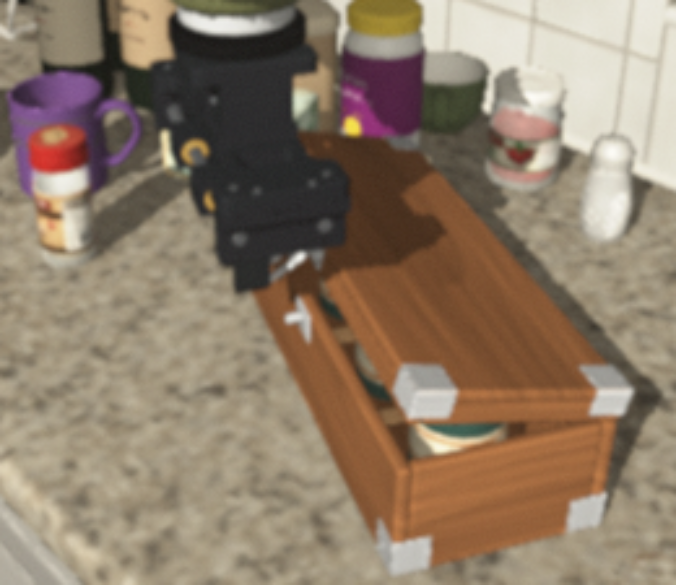

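The hasp is clear of the stud and the lid has begun to rise, with its front edge a few cm up. I carry on along the lid's arc.

```bash
python3 - <<'E'
from h import *
for ph in np.arange(.15,1.76,.16):
    robot.servo_line(tab(1.9,ph),feed=.12); st(round(ph,2))
    if np.linalg.norm(robot.current_contact_force())>30: break
snap("lid"); im=cv2.imread("pics/lid.png")[60:345,200:500]
cv2.imwrite("pics/lidv.png",cv2.resize(im,None,fx=2.1,fy=2.1))
E
```

```text
0.15 t9.2 [ 0.4141 -0.2679  0.1381] F [ 2.9  5.6 -1.8] g0.223
0.31 t9.6 [ 0.4258 -0.2733  0.1623] F [ 1.8  4.7 -1.2] g0.218
0.47 t10.0 [ 0.4408 -0.2802  0.184 ] F [ 2.   5.1 -0.2] g0.226
0.63 t10.4 [ 0.4588 -0.2884  0.2029] F [0.7 4.1 0.2] g0.218
0.79 t10.8 [ 0.4793 -0.2979  0.2183] F [ 1.9  5.  -0.2] g0.219
0.95 t11.1 [ 0.5016 -0.3081  0.2297] F [ 1.8  4.  -0.2] g0.222
1.11 t11.5 [ 0.5253 -0.319   0.2371] F [ 1.5  4.2 -0.9] g0.222
1.27 t11.9 [ 0.5498 -0.3303  0.2403] F [ 2.7  4.1 -2. ] g0.221
1.43 t12.2 [ 0.5746 -0.3416  0.2393] F [ 2.3  4.2 -2.2] g0.223
1.59 t12.6 [ 0.5991 -0.3529  0.2353] F [2.8 5.2 0.1] g0.221
1.75 t13.0 [ 0.623  -0.364   0.2269] F [5.1 2.7 5.3] g0.217
```

View pics/lidv.png

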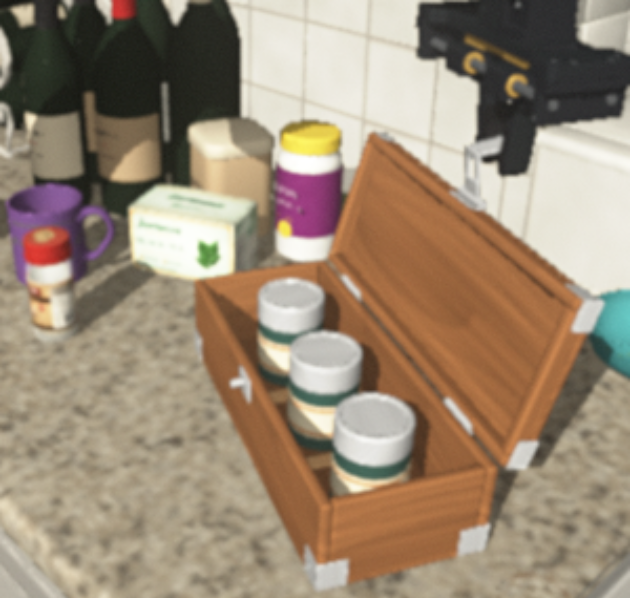

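The lid is open past upright, at about 1.75, and the three tins are standing inside. I release the tab and measure the tins from two wrist positions.

```bash
python3 - <<'E'
from h import *
import pickle
robot.gripper_to(.5); robot.wait(.3); p=robot.current_tcp_pos(); st("open")
robot.servo_line(p+[0,0,.06],feed=.15); st("up")
D=[]; cs=[]
for i,q in enumerate([(0.0,.04,.26),(-.03,-.04,.23)]):
    robot.reach(W(q),Q()); robot.wait(.2)
    cm=cam("wrist"); im=robot.get_image("wrist")[:,:,::-1].copy(); cv2.imwrite(f"pics/t{i}.png",im); D.append(cm)
    hsv=cv2.cvtColor(im,cv2.COLOR_BGR2HSV)
    m=cv2.inRange(hsv,(0,0,110),(180,45,255))
    roi=np.zeros_like(m); box=proj(cm,np.array([W(v) for v in [(-.055,-.15,.09),(.055,-.15,.09),(.055,.15,.09),(-.055,.15,.09)]]))
    cv2.fillPoly(roi,[box.astype(np.int32)],255); m&=roi
    m=cv2.morphologyEx(m,cv2.MORPH_CLOSE,np.ones((5,5)))
    out=[]
    for c in cv2.findContours(m,cv2.RETR_EXTERNAL,cv2.CHAIN_APPROX_NONE)[0]:
        if cv2.contourArea(c)>600:
            hull=cv2.convexHull(c); e=cv2.fitEllipse(hull); P=plane(cm,hull.reshape(-1,2),.09)
            (xc,yc),r=cv2.minEnclosingCircle((P[:,:2]*1000).astype(np.float32))
            out.append(e[0]); print(i,np.round(e[0],1),"chest",Ci([[xc/1e3,yc/1e3,.09]]).round(4),"r",round(r,1)); cv2.ellipse(im,e,(0,0,255),1)
    cs.append(sorted(out)); cv2.imwrite(f"pics/t{i}v.png",im)
if len(cs[0])==len(cs[1]): print(Ci(tri(D[0],cs[0],D[1],cs[1])[:,:3]).round(4))
st("end")
E
```

```text
open t13.9 [ 0.6221 -0.3635  0.2248] F [-0.1  0.3 -0.1] g0.502
up t14.4 [ 0.622  -0.3634  0.2838] F [-0.  -0.4 -0.9] g0.500
0 [367.2 179.3] chest [[0.0008 0.0855 0.09  ]] r 33.4
0 [206.1 175.8] chest [[-0.0027 -0.0846  0.09  ]] r 37.8
0 [285.1 175.4] chest [[-0.0043 -0.002   0.09  ]] r 32.5
1 [441.1 212.2] chest [[-0.0028  0.0777  0.09  ]] r 40.7
1 [357.1 208.8] chest [[-0.0058 -0.007   0.09  ]] r 34.8
1 [272.4 209.5] chest [[-0.0056 -0.09    0.09  ]] r 35.8
[[ 0.0009 -0.0939  0.0706]
 [-0.0001 -0.0035  0.0714]
 [ 0.0063  0.0903  0.0637]]
end t16.1 [ 0.454  -0.3298  0.2303] F [0.6 1.  0.4] g0.503
```

View pics/t0v.png

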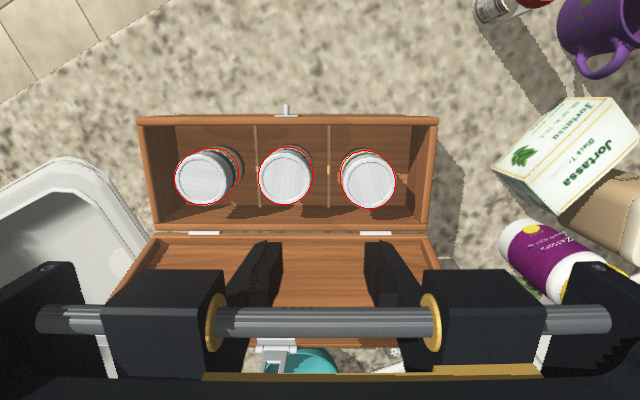

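The picture shows three tin lids at about (208,177), (285,176) and (368,180), but the fitted outlines took in some of the label band. I refit with a steel-only mask on the saved pictures.

```bash
python3 - <<'E'
from h import *
c=robot.get_calibration("wrist"); T=c["T_tool_cam"]; Rt=R.from_quat(Q()).as_matrix()
D=[];cs=[]
for i,q in enumerate([(0.0,.04,.26),(-.03,-.04,.23)]):
    t=W(q) if i==0 else np.array([.454,-.3298,.2303])
    cm=(c,Rt@T[:3,3]+t,Rt@T[:3,:3]); D.append(cm)
    im=cv2.imread(f"pics/t{i}.png").astype(int); 
    m=((im[:,:,0]-im[:,:,2]>-6)&(im.max(2)>100)).astype(np.uint8)*255
    roi=np.zeros_like(m); box=proj(cm,np.array([W(v) for v in [(-.056,-.15,.09),(.056,-.15,.09),(.056,.15,.09),(-.056,.15,.09)]]))
    cv2.fillPoly(roi,[box.astype(np.int32)],255); m&=roi; m=cv2.morphologyEx(m,cv2.MORPH_OPEN,np.ones((5,5)))
    cv2.imwrite(f"pics/m{i}.png",m); out=[]
    for k in cv2.findContours(m,cv2.RETR_EXTERNAL,cv2.CHAIN_APPROX_NONE)[0]:
        if cv2.contourArea(k)>400:
            e=cv2.fitEllipse(cv2.convexHull(k)); P=plane(cm,cv2.convexHull(k).reshape(-1,2),.09)
            e2=cv2.fitEllipse((P[:,:2]*1000).astype(np.float32)); out.append(e[0]); print(i,np.round(e[0],1),Ci([[e2[0][0]/1e3,e2[0][1]/1e3,.09]]).round(4),"axes",np.round(e2[1],1))
    cs.append(sorted(out))
if len(cs[0])==len(cs[1]): print(Ci(tri(D[0],cs[0],D[1],cs[1])[:,:3]).round(4))
E
```

```text
0 [368.2 180.4] [[0.0014 0.0879 0.09  ]] axes [55.8 62. ]
0 [201.7 177.8] [[-0.0013 -0.0911  0.09  ]] axes [55.2 62.3]
0 [284.4 176.7] [[-0.0025 -0.0019  0.09  ]] axes [55.1 60.2]
1 [445.5 215.4] [[0.0008 0.0846 0.09  ]] axes [56.8 66.9]
1 [270.8 212.6] [[-0.0021 -0.0923  0.09  ]] axes [55.1 62.6]
1 [357.9 211.3] [[-0.0036 -0.0047  0.09  ]] axes [56.1 63. ]
[[-0.0007 -0.0934  0.0839]
 [-0.0005 -0.0034  0.0786]
 [ 0.0038  0.0894  0.0786]]
```

Tin centres agree with the 92 mm spacing and height to within a few mm. I now heft each one, with a tare at the same spot.

```bash
cat >> h.py <<'E'
def fz(n=40):
    v=[]
    for _ in range(n): robot.wait(.02); v.append(robot.current_contact_force()[2])
    return np.mean(v),np.std(v)/n**.5
def heft(y,x=0.,z=.045):
    p=W((x,y,z)); robot.reach(p+[0,0,.085],Q()); robot.wait(.1); st("above")
    hit=robot.servo_line(p+[0,0,.03],feed=.12,until_force=6)
    robot.wait(.1)
    if hit: st("HIT"); return None
    a=fz(); 
    if robot.servo_line(p,feed=.08,until_force=6): st("HIT"); return None
    robot.gripper_to(0,30); st("grip"); robot.wait(.1)
    robot.servo_line(p+[0,0,.03],feed=.08); robot.wait(.25); b=fz(); st("lifted"); print("mass",(a[0]-b[0])/9.81,a,b)
    return (a[0]-b[0])/9.81
def putback(y,x=0.,z=.045):
    p=W((x,y,z)); robot.servo_line(p+[0,0,.001],feed=.08,until_force=10); robot.wait(.1); robot.gripper_to(.84); st("down")
    robot.servo_line(p+[0,0,.085],feed=.15)
E
python3 - <<'E'
from h import *
robot.gripper_to(.84); 
y=-.003
m=heft(y)
if m is not None: putback(y)
E
```

```text
above t17.3 [ 0.4962 -0.3103  0.1323] F [-0.  -0.1  0.7] g0.841
grip t19.6 [ 0.4962 -0.3092  0.0454] F [0.3 0.1 1.7] g0.653
lifted t21.1 [ 0.496  -0.3091  0.075 ] F [ 0.4  0.3 -4. ] g0.652
mass 0.41110093979412504 (np.float64(-0.11178551630330653), np.float64(0.0773679090263939)) (np.float64(-4.144685735683673), np.float64(0.07807611508588026))
down t22.1 [ 0.4951 -0.3083  0.0444] F [ 0.  -0.   0.7] g0.839
```

```bash
python3 - <<'E'
from h import *
for x,y in ((0,-.093),(.002,.089)):
    m=heft(y,x)
    if m is None: break
    putback(y,x)
E
```

```text
above t23.4 [ 0.4587 -0.3901  0.1293] F [-0.5  0.9  0.8] g0.842
grip t25.6 [ 0.4587 -0.3911  0.0454] F [0.6 1.  2.9] g0.657
lifted t27.2 [ 0.4585 -0.391   0.075 ] F [ 0.4 -0.5 -2.1] g0.648
mass 0.23572933891426814 (np.float64(0.02921301819711024), np.float64(0.0741090159945675)) (np.float64(-2.28329179655186), np.float64(0.07066985589749346))
down t28.1 [ 0.458  -0.3903  0.0448] F [-0.1  0.6  0. ] g0.843
above t29.7 [ 0.5355 -0.228   0.1297] F [-0.3  0.2  0.3] g0.843
grip t32.0 [ 0.5362 -0.2264  0.0454] F [-0.2  0.8  3.1] g0.649
lifted t33.5 [ 0.536  -0.2263  0.075 ] F [ 0.1 -0.4 -2.5] g0.649
mass 0.2382929342187832 (np.float64(0.020194482887972758), np.float64(0.0713067619884989)) (np.float64(-2.3174592017982905), np.float64(0.0866333562341237))
down t34.5 [ 0.5352 -0.2258  0.0447] F [ 0.3 -1.3  0.2] g0.841
```

The middle tin weighs about 0.41 kg against 0.24 kg for each of the others, so it is the full one. I pick it up and hold it.

```bash
python3 - <<'E'
from h import *
heft(-.003)
robot.servo_line(W((0,-.003,.15)),feed=.1); robot.servo_line(W((-.02,-.003,.27)),feed=.1); robot.wait(.5); st("held"); print(fz(20),robot.current_finger_force(),robot.current_eef_rot().round(4))
snap("end"); snap("endt","top")
a=cv2.imread("pics/end.png")[60:345,200:500]; b=cv2.imread("pics/endt.png")[100:270,190:480]
a=cv2.resize(a,(400,380)); b=cv2.resize(b,(400,234)); o=np.zeros((380,800,3),np.uint8); o[:,:400]=a; o[:234,400:]=b; cv2.imwrite("pics/endv.png",o)
E
```

```text
above t35.8 [ 0.4961 -0.3082  0.1293] F [ 1.   0.9 -0.2] g0.838
grip t38.0 [ 0.4961 -0.3092  0.0454] F [-0.4  0.3  1.8] g0.649
lifted t39.6 [ 0.496  -0.3091  0.075 ] F [ 0.   0.1 -3.2] g0.648
mass 0.41509801702845367 (np.float64(0.05021401025527259), np.float64(0.07641897505268162)) (np.float64(-4.021897536793858), np.float64(0.08008644703196006))
held t42.4 [ 0.4778 -0.3008  0.2699] F [ 0.2  0.5 -3.2] g0.656
(np.float64(-4.049483345838408), np.float64(0.09620372639693756)) 29.999891510233283 [ 0.2128  0.9771  0.     -0.    ]
```

View pics/endv.png

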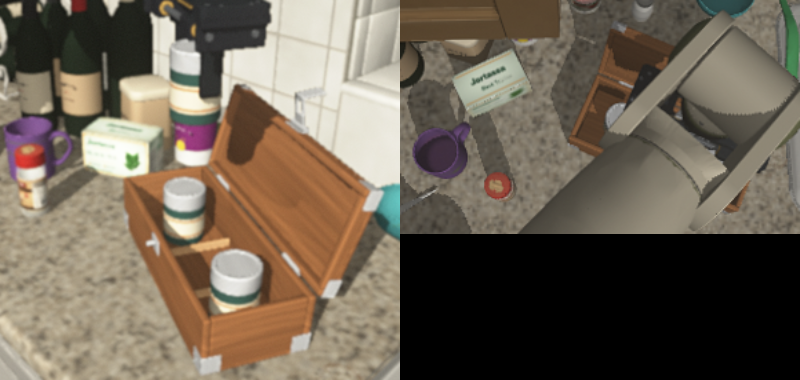

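The two light tins stand in the chest with the lid fully back. The middle tin is held upright at about (190,85), with its underside near z = 0.235, and the mug, carton and jar are undisturbed.

```bash
python3 -c "
from bench import robot
print(robot.finish_job(),robot.current_time())"
```

```text
the job is handed in; nothing more can be done
the job is handed in; nothing more can be done
```

The job is handed in: the lid is open and staying back, and the gripper is holding the heaviest tin (the middle one, about 0.41 kg against 0.24 kg for each of the others) upright about 15 cm above the rim, with the two lighter tins still standing in the chest.

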